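# Hang the mallet back on its peg under the rack shelf

### The arm

A 6-joint arm with a two-finger parallel gripper is mounted at the origin on the work surface. World frame = base frame: x ahead of the robot, y to its left, z up, the work surface at z = 0. Lengths are in m, angles in rad, forces in N, time in s.
With the tool pointing down it reaches from about 0.35 to 0.85 m from the base axis. Payload 8.1 kg.
Tool frame: the origin (TCP) lies at the very end of the fingers, on their centre line; the grasp point (between the pads) lies 19 mm behind it; x points along the fingers, y is the direction in which the jaws open and shut, and the axes are right-handed (so a half turn about x gives the same grasp; the last joint's range is limited). The gripper opens to 93 mm and grips with 3 to 60 N. Pads are 15 mm wide; open, the fingers measure 128 mm over their backs; the gripper's body (75 mm by 188 mm) begins 65 mm behind the grasp point.
Start: joints at [-1.193, 0.13, 1.488, -0, 1.523, -0.085], TCP at [0.268, -0.537, 0.219] pointing down, gripper open.
Joint ranges: [-2.96, 2.96], [-0.89, 2.26], [0.02, 2.5], [-1.34, 4.48], [0, 2.73], [-2.66, 2.66]. Speed limits (rad/s): [2.39, 2.39, 2.79, 3.14, 3.14, 3.14].

### API

Orientations are given as a rotation vector (axis times angle).
In Python, from plant import * gives the robot as it stands. The module is installed in compiled form; this text tells all that it offers.
- The arm moves only by the tool apply_moves, never from a script. Its argument "series" is a list of rows, each an object with "jaw": the gripper's target within -1 to 1 (shut at 1, half-way at 0, fully open at -1); "linear": the shift along the tool's x, y, z normalised to -1 to 1, where 1 is 0.6 m, a list of three; "roll": the turn about the tool's x normalised to -1 to 1, where 1 is 30 degrees. A call has 1 to 20 rows; each row is the pose to reach, as a shift and turn from the pose measured when the call began, along the tool's axes at that moment; what a row does not reach only later rows make up. A row lasts 1/8 s, in which the tool goes at most 62.5 mm and 10.7 degrees, less where a joint would pass 70% of its speed; a pose out of reach is approached as far as the arm can. A call with a number of a shift or a turn outside -1 to 1 is refused whole. A call with a gripper value outside its range is refused whole. The fingers move at their own pace and stop on an object; "force" is the grip in N (left out, the last holds). Time passes only in rows, so rows that repeat a pose let the fingers close. It gives the time, the measured TCP pose, the force and the opening at its end, in the units of the state.
- read_state(): the state, without advancing time (a new reading comes with each control period).
- read_camera(name): name is "side" or "top"; returns a dict with "pixels" (400x640x3 uint8, blue, green, red), "intrinsics" (3x3 intrinsics, pixels), "D" ([k1, k2, p1, p2, k3] as OpenCV has them; the pictures are not rectified), "rvec" (rotation vector, rad) and "tvec" (3), from world to camera coordinates, as OpenCV has them. Camera axes: x right, y down, z forward; pixel columns grow to the right and rows downward; lengths in m; the calibration is good to about 2 mm. A picture is of the moment at which its call begins. There is no depth.
- close_job(): hands the job in, once; it reports no verdict.
The state is a dict: "t": time; "q": joint angles; "dq": joint speeds; "joint_torque": joint torques, N m; "tool_pos": TCP position; "orientation": TCP orientation; "force": force on the tool from outside, world axes, zero at the start; "wrist_torque": the same for the moment, N m; "opening": finger opening in m.
Only numpy, scipy, OpenCV 4.12 (cv2) and the standard library are available. Lean on these libraries where they do the work, as an engineer would, in place of code of your own. Each camera call takes 0.05 s, during which the arm holds its last target. There are 200 camera calls.

### The job

Take the small nylon-faced mallet out of the grey tool bin and stand it down on the bench, then take it again lower down its handle, because the wire shelf over the pegs leaves no room for a hand at the handle's end. Hang it by the hole in its handle on the rack's empty peg, the one with the blue mallet outline, well onto the peg and hanging straight down, and let go. Do not disturb the other tools on the rack or the pieces standing on the bench.

Things in the scene. Friction and masses are not known exactly. Their poses are not given: they have to be found in the camera images.
- mallet: Small mallet, 190 mm tall, about 0.3 kg, standing head down in the bin. Origin: centre of the head's flat underside; z up the handle, x along the hole's axis. Head 46 (x) by 80 (y) by 44 (z) mm, brown wood, yellow y ends. Pale wooden handle on the z axis, 16 (x) by 22 (y) mm, z = 44 to 160; then to z = 190 a flat end 16 (x) by 34 (y) mm with the hole. Both x sides alike.
- mallet_eye (a point): Centre of the round 14 mm through-hole in the mallet's handle end, 175 mm above the mallet's origin on its z axis. The handle's end is 15 mm higher.
- bin: Fixed grey open tool bin, 240 (x) by 130 (y) mm, rim 160 mm high, walls and floor 5 mm; origin: centre of its underside. A full-height wall across its middle makes two wells of about 112 (x) by 120 (y) mm, centred at x = -60 and +60 mm. Either one holds the mallet, whose handle stands only about 35 mm above the rim.
- files: Three files standing handle up in the other well of the bin (fixed); they reach up to 197 mm above the bench, within 40 mm of this origin, which is the middle of the group, 5 mm above the bench.
- rack: Fixed plywood bench rack, front along its -x; origin under its foot. Foot x -70 to +60, 380 (y), 14 high mm; back board from x = +30, 314 high. Three 8 mm steel pegs at y = -100, 0, +100, root 225 mm high; two carry tools. Over them a wire shelf of rods along y, 380 wide, out to x = -63 (28 mm past the tips), underside 265 mm high; its brackets at y = +-175 reach down to 259 mm.
- outline: The empty peg's place on the rack: a flat blue painted outline of a mallet on the back board behind that peg (look only). Axes as the rack's: x points into the board, y along the rack, z up. Its origin is at bench level, 30 mm in front of the board, straight below the middle of the peg.
- peg_tip (a point): Outer end of the empty peg, on its axis (round end; x = -35, y = 0, z = 230 mm in the outline's frame).
- peg_root (a point): Where the empty peg's axis meets the board (x = +30, y = 0, z = 225 mm in the outline's frame). The peg is straight, 8 mm thick, 65 mm long, rising 5 degrees from root to tip. A hung tool rests with the top of its hole on the peg: the mallet's eye ends about 3 mm below the peg's axis.
- drawplate: Dark steel wire drawplate with rows of small holes, 26 (y) by 6 (x) by 175 (z) mm, hanging loose from another peg of the rack by its end hole; origin at the centre of its lower end. Leave alone.
- emery_stick: Wooden emery stick with a grey wrapped lower part, 26 (y) by 10 (x) by 185 (z) mm, hanging loose from another peg; origin at the centre of its lower end. Leave alone.
- mat: Black rubber bench mat 160 by 160 by 3 mm, fixed, origin at the centre of its underside; kept clear, with room to stand the mallet down.
- teapot: Finished copper teapot with brass handle, about 134 mm high, body 104 mm across, spout along +y to 90 mm and handle along -y to 82 mm from the axis; loose; origin at the centre of its foot. Leave alone.
- tin_a: Low round aluminium display tin, 60 mm across, 20 mm high, with a piece of jewellery on it; loose; origin at the centre of its underside. Leave alone.
- tin_b: A second tin like tin_a. Leave alone.
- bench_block: Steel bench block 65 by 65 by 20 mm, loose, origin at the centre of its underside. Leave alone.
Mind the look-alikes: they are no part of the job. Leave any green or purple look-alike of the mallet alone.

How it is judged:
By the outcome, as a careful person would: the job done as asked, in the order asked, and still so for the second after the job is handed in, with the robot touching nothing.
It also fails if it takes over 61 s, if anything falls off the work surface, if the arm or the gripper's body presses on something with over 40 N, if the wrist force passes 120 N, or if a joint passes its speed limit or range.

## Working session

There is one attempt and no reset: what is moved stays moved. The work goes in short steps, Python scripts to look and compute and a tool call to move; the robot and the scene stay as the last step left them, time stands still between calls to the robot, and variables do not carry over. Pictures are saved under pics/ and viewed, about 8 in all and at most 12, crops included, and the job is handed in when it is done.

Besides the shell and the picture viewer there is one more tool, called after "Call:" as a command line: name --argument value ..., lists and objects as JSON in quotes. apply_moves: Moves the arm, as the interface text tells. Its arguments: {"type":"object","properties":{"series":{"type":"array"},"force":{"type":"number"}},"required":["series"]}

```bash
mkdir -p pics; cat > h.py <<'E'
import numpy as np, cv2
from plant import *
from scipy.spatial.transform import Rotation as R
def cam(n,save=None):
    c=read_camera(n); c={k:np.array(v) for k,v in c.items()}
    if save: cv2.imwrite('pics/'+save+'.png',c['pixels']); np.savez('pics/'+save+'.npz',**c)
    return c
def load(s): return dict(np.load('pics/'+s+'.npz'))
def ray(c,uv):
    Rm=cv2.Rodrigues(c['rvec'])[0]; n=cv2.undistortPoints(np.array([[uv]],float),c['intrinsics'],c['D'])[0,0]
    d=Rm.T@np.array([n[0],n[1],1]); return -Rm.T@c['tvec'].ravel(), d/np.linalg.norm(d)
def onz(c,uv,z): o,d=ray(c,uv); return o+d*(z-o[2])/d[2]
def tri(c1,u1,c2,u2):
    o1,d1=ray(c1,u1);o2,d2=ray(c2,u2)
    s=np.linalg.lstsq(np.c_[d1,-d2],o2-o1,rcond=None)[0]; a=o1+d1*s[0];b=o2+d2*s[1]
    return (a+b)/2,np.linalg.norm(a-b)
def proj(c,p): return cv2.projectPoints(np.atleast_2d(np.array(p,float)),c['rvec'],c['tvec'],c['intrinsics'],c['D'])[0][:,0]
E
python3 - <<'E'
from h import *
np.set_printoptions(precision=4,suppress=True)
for n in('side','top'):
    c=cam(n,n+'0'); print(n,ray(c,(320,200)),c['intrinsics'][0,0])
s=read_state();print(s, R.from_rotvec(s['orientation']).as_matrix())
E
```

```text
side (array([0.368 , 0.8546, 0.8742]), array([ 0.1442, -0.7138, -0.6853])) 373.7011031005638
top (array([0.2414, 0.0988, 1.6538]), array([ 0.2006,  0.0097, -0.9796])) 480.4531409829994
{'t': 0.1, 'q': array([-1.1934,  0.1311,  1.4892, -0.    ,  1.523 , -0.0854]), 'dq': array([-0.0015,  0.0005, -0.0024, -0.    , -0.0004, -0.0006]), 'joint_torque': array([  0.0003, -56.134 , -49.3094,   0.0771,   0.0291,  -0.0001]), 'tool_pos': array([ 0.2677, -0.5364,  0.2177]), 'orientation': array([ 1.9644,  0.4646, -1.9649]), 'force': array([-0.3295,  0.1931,  0.2332]), 'wrist_torque': array([ 0.0257,  0.018 , -0.0054]), 'opening': 0.09296377424323078} [[-0.0006  0.4464 -0.8948]
 [ 0.0015 -0.8948 -0.4464]
 [-1.     -0.0017 -0.0001]]
```

View pics/side0.png

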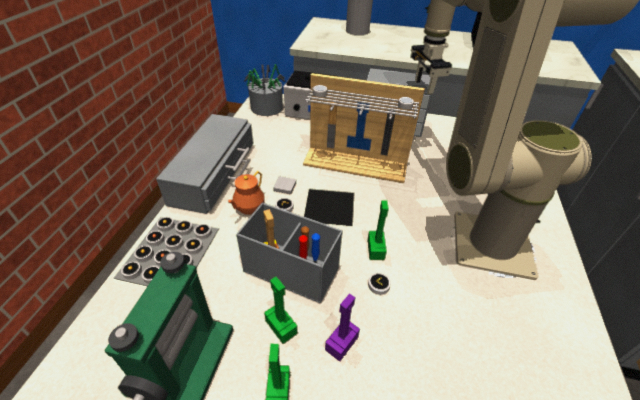

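View pics/top0.png

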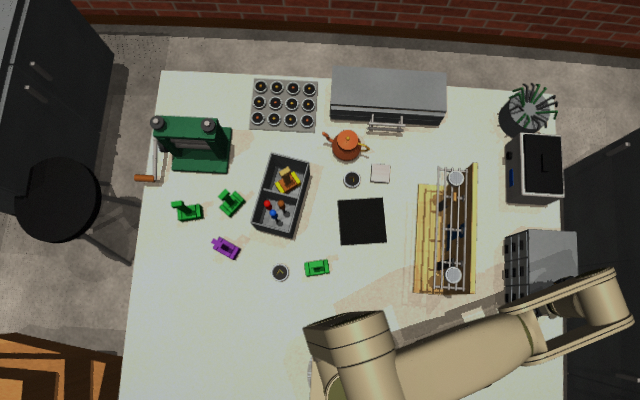

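Side view: the mallet handle is at about (269,225) in the bin's far well, with files at (305,240), the mat at (330,207) and the outline near (360,130). Top view: mallet at (288,180), mat at (362,221), rack from (415,185) to (478,293), green mallet at (317,268). Next I'll make enlarged crops.

```bash
python3 - <<'E'
from h import *
t=cv2.imread('pics/top0.png');s=cv2.imread('pics/side0.png')
f=lambda im,x,y,w,h,k:cv2.resize(im[y:y+h,x:x+w],None,fx=k,fy=k,interpolation=cv2.INTER_CUBIC)
A=f(t,245,145,80,100,5) # 400x500 -> crop
B=f(s,230,195,120,105,3.3334)
C=f(t,405,155,80,145,3.7)[:,:296]
D=f(s,300,70,130,115,3.0)
out=np.zeros((600,800,3),np.uint8)
A=A[:300*1+200]; 
out[:500,:400]=A
D=cv2.resize(D,(400,354)); out[:354,400:]=D
out[354:600,400:681]=cv2.resize(B,(281,246))
cv2.imwrite('pics/c1.png',out)
E
```

```text
(no output)
```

View pics/c1.png

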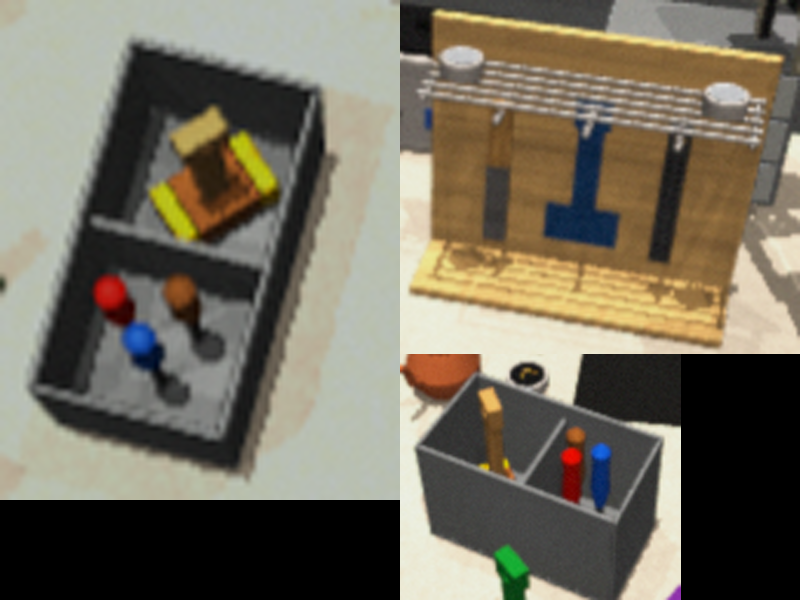

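```bash
python3 - <<'E'
from h import *
np.set_printoptions(precision=4,suppress=True)
t=load('top0');s=load('side0')
A=lambda u,v:((u+.5)/5-.5+245,(v+.5)/5-.5+145)
print('eyetop',[onz(t,A(*p),.195)[:2] for p in[(172,143),(218,108),(229,128),(183,163)]])
print('yel',[onz(t,A(*p),.049)[:2] for p in[(175,211),(254,165)]])
print('bin',[onz(t,A(*p),.16)[:2] for p in[(133,43),(322,88),(222,437),(35,388)]])
hsv=cv2.cvtColor(t['pixels'],cv2.COLOR_BGR2HSV)
m=((hsv[...,2]<40)).astype(np.uint8);m[:190]=0;m[250:]=0;m[:,:330]=0;m[:,395:]=0
c=max(cv2.findContours(m,0,2)[0],key=cv2.contourArea);q=cv2.boxPoints(cv2.minAreaRect(c));print('mat',q,[onz(t,p,.003)[:2] for p in q])
print('yellow foot', [onz(t,p,.014)[:2] for p in[(419,184),(413,292)]],'board top',[onz(t,p,.314)[:2] for p in[(477,163),(473,294)]])
print('greens',onz(t,(317,268),.04),onz(t,(280,272),.02),'pot',onz(t,(347,145),.1),'tin',onz(t,(352,180),.02),'blk',onz(t,(380,173),.02))
f=lambda im,x,y,w,h,k:cv2.resize(im[y:y+h,x:x+w],None,fx=k,fy=k,interpolation=cv2.INTER_CUBIC)
out=np.zeros((600,800,3),np.uint8)
out[:580,:320]=f(t['pixels'],405,155,80,145,4)
out[:460,320:]=f(s['pixels'],305,70,120,115,4)
cv2.imwrite('pics/c2.png',out)
E
```

```text
eyetop [array([0.6179, 0.2469]), array([0.6424, 0.2198]), array([0.6298, 0.2119]), array([0.6054, 0.239 ])]
yel [array([0.6076, 0.2559]), array([0.6434, 0.2041])]
bin [array([0.6923, 0.2811]), array([0.6694, 0.1566]), array([0.4392, 0.2044]), array([0.4628, 0.3243])]
mat [[337.7411 200.6353]
 [382.6294 197.1823]
 [386.0352 241.4588]
 [341.147  244.9117]] [array([0.5809, 0.0529]), array([ 0.6029, -0.1042]), array([ 0.4473, -0.1215]), array([0.4262, 0.0329])]
yellow foot [array([ 0.6559, -0.2298]), array([ 0.2797, -0.2176])] board top [array([ 0.6542, -0.3402]), array([ 0.2757, -0.328 ])]
greens [0.3399 0.1108 0.04  ] [0.32   0.2348 0.02  ] pot [0.7549 0.0344 0.1   ] tin [0.6542 0.0074 0.02  ] blk [ 0.6856 -0.0899  0.02  ]
```

View pics/c2.png

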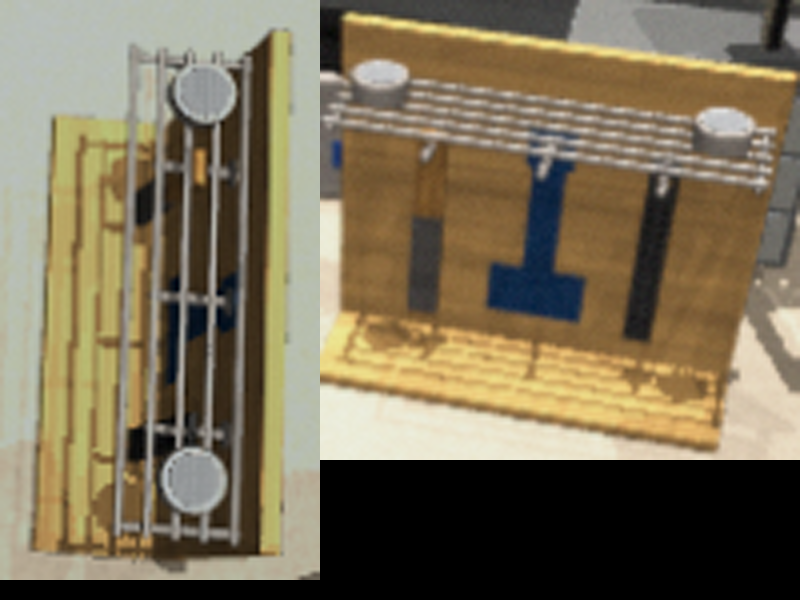

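```bash
python3 - <<'E'
from h import *
np.set_printoptions(precision=4,suppress=True)
t=load('top0');s=load('side0')
T=lambda u,v:((u+.5)/4-.5+405,(v+.5)/4-.5+155)
S=lambda u,v:((u-320+.5)/4-.5+305,(v+.5)/4-.5+70)
print('tip',tri(t,T(164,297),s,S(543,173)))
print('foot',[onz(t,T(*p),.014)[:2] for p in[(53,116),(32,551)]],'side',[onz(s,S(*p),.014)[:2] for p in[(322,376),(717,439)]])
print('boardtop back/ front',[onz(t,T(*p),.314)[:2] for p in[(290,30),(283,553),(268,42),(262,553)]],[onz(s,S(*p),.314)[:2] for p in[(343,14),(797,74)]])
print('shelf front rod',[onz(t,T(*p),.267)[:2] for p in[(133,50),(119,530)]])
hsv=cv2.cvtColor(s['pixels'],cv2.COLOR_BGR2HSV)
# outline lower edge: bottom corners onto board plane computed by y=-0.3236 approx
def ony(c,uv,y): o,d=ray(c,uv); return o+d*(y-o[1])/d[1]
for p in[(488,305),(578,322),(583,275),(492,263),(543,135)]: print('outl',ony(s,S(*p),-.322))
for xs in[(.467,-.2587,.23),(.466,-.3236,.225)]: print(proj(t,xs),proj(s,xs))
print(T(164,297),S(543,173))
E
```

```text
tip (array([ 0.4678, -0.2707,  0.2272]), np.float64(9.940650331421277e-05))
foot [array([ 0.657 , -0.2258]), array([ 0.2784, -0.2164])] side [array([ 0.6471, -0.2209]), array([ 0.2814, -0.2221])]
boardtop back/ front [array([ 0.6569, -0.3406]), array([ 0.2792, -0.3347]), array([ 0.6466, -0.324 ]), array([ 0.2784, -0.3198])] [array([ 0.6582, -0.3356]), array([ 0.2781, -0.3273])]
shelf front rod [array([ 0.6478, -0.2355]), array([ 0.2909, -0.2301])]
outl [ 0.51   -0.322   0.0505]
outl [ 0.4235 -0.322   0.0467]
outl [ 0.4251 -0.322   0.0992]
outl [ 0.5099 -0.322   0.0977]
outl [ 0.476  -0.322   0.2341]
[[441.9133 228.7903]] [[360.1549 113.9503]]
[[462.6527 230.5739]] [[363.04   105.8962]]
(445.625, 228.875) (360.375, 112.875)
```

```bash
cat >> h.py <<'E'
np.set_printoptions(precision=3,suppress=True)
def go(*targets):
    s=read_state(); M=R.from_rotvec(s['orientation']).as_matrix()
    print('t',s['t'],'pos',s['tool_pos'],'F',s['force'],'open',s['opening'],'q',s['q']);print('axes x',M[:,0],'y',M[:,1],'z',M[:,2])
    for p in targets: print(p,'->',M.T@(np.array(p)-s['tool_pos'])/.6)
E
python3 - <<'E'
from h import *
p0=read_state()['tool_pos']
go([p0[0],p0[1],.46],[.56,.1,.46])
E
```

```text
t 0.1 pos [ 0.268 -0.536  0.218] F [-0.329  0.193  0.233] open 0.09296377424323078 q [-1.193  0.131  1.489 -0.     1.523 -0.085]
axes x [-0.001  0.002 -1.   ] y [ 0.446 -0.895 -0.002] z [-0.895 -0.446 -0.   ]
[np.float64(0.267683537984668), np.float64(-0.5364004621439071), 0.46] -> [-0.404 -0.001 -0.   ]
[0.56, 0.1, 0.46] -> [-0.403 -0.732 -0.91 ]
```

Call:
apply_moves --series '[{"jaw": -0.3,"linear": [-0.1,0,0],"roll": 0},{"jaw": -0.3,"linear": [-0.2,0,0],"roll": 0},{"jaw": -0.3,"linear": [-0.3,0,0],"roll": 0},{"jaw": -0.3,"linear": [-0.4,0,0],"roll": 0},{"jaw": -0.3,"linear": [-0.4,-0.06,-0.08],"roll": 0},{"jaw": -0.3,"linear": [-0.4,-0.12,-0.15],"roll": 0},{"jaw": -0.3,"linear": [-0.4,-0.18,-0.22],"roll": 0},{"jaw": -0.3,"linear": [-0.4,-0.24,-0.3],"roll": 0},{"jaw": -0.3,"linear": [-0.4,-0.3,-0.37],"roll": 0},{"jaw": -0.3,"linear": [-0.4,-0.36,-0.45],"roll": 0},{"jaw": -0.3,"linear": [-0.4,-0.42,-0.52],"roll": 0},{"jaw": -0.3,"linear": [-0.4,-0.48,-0.6],"roll": 0},{"jaw": -0.3,"linear": [-0.4,-0.54,-0.67],"roll": 0},{"jaw": -0.3,"linear": [-0.4,-0.6,-0.75],"roll": 0},{"jaw": -0.3,"linear": [-0.4,-0.66,-0.82],"roll": 0},{"jaw": -0.3,"linear": [-0.4,-0.73,-0.91],"roll": 0},{"jaw": -0.3,"linear": [-0.4,-0.73,-0.91],"roll": 0}]'

```text
t: 2.22
tool_pos: [0.5614, 0.1026, 0.4563]
orientation: [1.959, 0.47, -1.966]
force: [-0.5, -0.1, 0.6]
opening: 0.0603
```

```bash
python3 - <<'E'
from h import *
go([.624,.230,.30],[.624,.230,.155])
cam('side','side1'); cam('top','top1')
s=load('side1');im=s['pixels'][180:310,225:355]
cv2.imwrite('pics/c3.png',cv2.resize(im,None,fx=4,fy=4,interpolation=cv2.INTER_CUBIC))
for p in[(.624,.23,.195),(.624,.23,.16)]: print(proj(s,p),((proj(s,p)-[225,180]+.5)*4-.5))
E
```

```text
t 2.225 pos [0.561 0.103 0.456] F [-0.526 -0.142  0.639] open 0.06025818396528641 q [0.089 0.09  1.101 0.003 1.955 1.194]
axes x [-0.004  0.002 -1.   ] y [ 0.451 -0.893 -0.004] z [-0.893 -0.451  0.003]
[0.624, 0.23, 0.3] -> [ 0.26  -0.142 -0.19 ]
[0.624, 0.23, 0.155] -> [ 0.502 -0.141 -0.19 ]
[[269.323 214.006]] [[178.791 137.523]]
[[270.204 223.446]] [[182.316 175.285]]
```

View pics/c3.png

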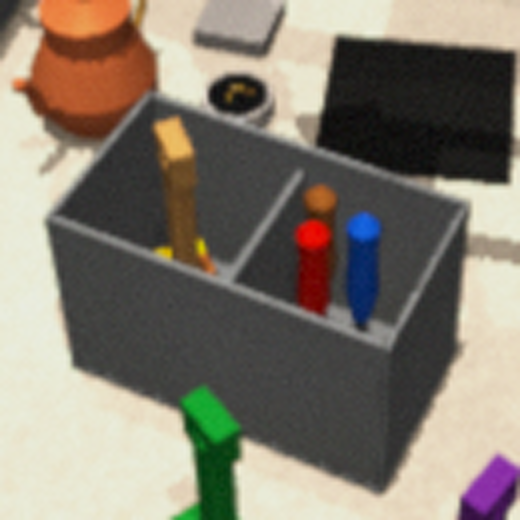

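The handle top is at crop (174,134), where (179,137) was predicted, so the estimate is good to about 2 mm. I'll descend.

Call:
apply_moves --series '[{"jaw": -0.3,"linear": [0.05,-0.07,-0.1],"roll": -0.3},{"jaw": -0.3,"linear": [0.1,-0.14,-0.19],"roll": -0.34},{"jaw": -0.3,"linear": [0.2,-0.14,-0.193],"roll": -0.34},{"jaw": -0.3,"linear": [0.3,-0.14,-0.193],"roll": -0.34},{"jaw": -0.3,"linear": [0.36,-0.14,-0.193],"roll": -0.34},{"jaw": -0.3,"linear": [0.42,-0.14,-0.193],"roll": -0.34},{"jaw": -0.3,"linear": [0.46,-0.14,-0.193],"roll": -0.34},{"jaw": -0.3,"linear": [0.5,-0.14,-0.193],"roll": -0.34},{"jaw": -0.3,"linear": [0.5,-0.14,-0.193],"roll": -0.34}]'

```text
t: 3.45
tool_pos: [0.6246, 0.2247, 0.1553]
orientation: [1.848, 0.617, -1.86]
force: [-0.0, 0.1, 0.2]
opening: 0.0604
```

Call:
apply_moves --series '[{"jaw": 0.5,"linear": [0,0,0],"roll": 0},{"jaw": 0.5,"linear": [0,0,0],"roll": 0},{"jaw": 0.5,"linear": [0,0,0],"roll": 0},{"jaw": 0.5,"linear": [0,0,0],"roll": 0}]' --force 30

```text
t: 3.95
tool_pos: [0.6252, 0.225, 0.1564]
orientation: [1.849, 0.617, -1.859]
force: [-1.4, 0.1, 3.4]
opening: 0.0339
```

Call:
apply_moves --series '[{"jaw": 0.6,"linear": [-0.04,0,0],"roll": 0},{"jaw": 0.6,"linear": [-0.1,0,0],"roll": 0},{"jaw": 0.6,"linear": [-0.18,0,0],"roll": 0},{"jaw": 0.6,"linear": [-0.26,0,0],"roll": 0},{"jaw": 0.6,"linear": [-0.33,0,0],"roll": 0},{"jaw": 0.6,"linear": [-0.37,0,0],"roll": 0},{"jaw": 0.6,"linear": [-0.38,0,0],"roll": 0}]'

```text
t: 4.82
tool_pos: [0.6268, 0.2252, 0.3862]
orientation: [1.852, 0.617, -1.856]
force: [0.8, 0.4, -3.2]
opening: 0.0338
```

```bash
python3 - <<'E'
from h import *
go([.515,-.05,.385],[.515,-.05,.155])
cam('side','side2');s=load('side2')
cv2.imwrite('pics/c4.png',cv2.resize(s['pixels'][60:310,200:400],None,fx=2.4,fy=2.4,interpolation=cv2.INTER_CUBIC))
E
```

```text
t 4.825 pos [0.627 0.225 0.386] F [ 0.796  0.351 -3.191] open 0.03380987634306239 q [0.267 0.32  0.968 0.001 1.856 1.197]
axes x [-0.002  0.001 -1.   ] y [ 0.598 -0.801 -0.002] z [-0.801 -0.598  0.001]
[0.515, -0.05, 0.385] -> [0.002 0.256 0.424]
[0.515, -0.05, 0.155] -> [0.385 0.257 0.423]
```

View pics/c4.png

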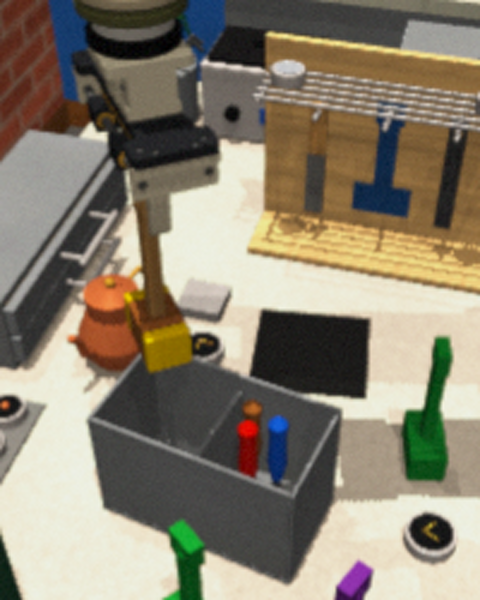

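The mallet hangs in the jaws, clear of the bin. Next I'll move it over the mat, turning in two calls.

Call:
apply_moves --series '[{"jaw": 0.6,"linear": [0,0.03,0.05],"roll": -0.2},{"jaw": 0.6,"linear": [0,0.07,0.12],"roll": -0.4},{"jaw": 0.6,"linear": [0,0.115,0.19],"roll": -0.65},{"jaw": 0.6,"linear": [0,0.16,0.265],"roll": -0.85},{"jaw": 0.6,"linear": [0,0.2,0.34],"roll": -1},{"jaw": 0.6,"linear": [0,0.235,0.39],"roll": -1},{"jaw": 0.6,"linear": [0,0.256,0.424],"roll": -1},{"jaw": 0.6,"linear": [0,0.256,0.424],"roll": -1}]'

```text
t: 5.88
tool_pos: [0.5136, -0.0515, 0.3837]
orientation: [1.5, 0.992, -1.509]
force: [0.4, -0.5, -3.5]
opening: 0.0341
```

Call:
apply_moves --series '[{"jaw": 0.6,"linear": [0.08,0,0],"roll": -0.3},{"jaw": 0.6,"linear": [0.16,0,0],"roll": -0.6},{"jaw": 0.6,"linear": [0.24,0,0],"roll": -0.74},{"jaw": 0.6,"linear": [0.3,0,0],"roll": -0.74},{"jaw": 0.6,"linear": [0.33,0,0],"roll": -0.74},{"jaw": 0.6,"linear": [0.35,0,0],"roll": -0.74},{"jaw": 0.6,"linear": [0.35,0,0],"roll": -0.74}]'

```text
t: 6.75
tool_pos: [0.5122, -0.0512, 0.1737]
orientation: [1.222, 1.205, -1.229]
force: [0.1, 0.5, -2.7]
opening: 0.0334
```

```bash
python3 - <<'E'
from h import *
go([.515,-.05,.155])
E
```

```text
t 6.75 pos [ 0.512 -0.051  0.174] F [ 0.081  0.489 -2.738] open 0.03341440596456787 q [-0.199 -0.069  1.774 -0.001  1.443 -0.178]
axes x [-0.007  0.001 -1.   ] y [ 1.    -0.021 -0.007] z [-0.021 -1.    -0.001]
[0.515, -0.05, 0.155] -> [ 0.031  0.005 -0.002]
```

Call:
apply_moves --series '[{"jaw": 0.6,"linear": [0.015,0,0],"roll": 0},{"jaw": 0.6,"linear": [0.025,0,0],"roll": 0},{"jaw": 0.6,"linear": [0.031,0,0],"roll": 0},{"jaw": 0.6,"linear": [0.031,0,0],"roll": 0}]'

```text
t: 7.25
tool_pos: [0.5122, -0.0512, 0.155]
orientation: [1.222, 1.205, -1.229]
force: [-0.9, -1.0, -3.1]
opening: 0.0334
```

Call:
apply_moves --series '[{"jaw": 0.6,"linear": [0.002,0,0],"roll": 0},{"jaw": 0.6,"linear": [0.004,0,0],"roll": 0},{"jaw": 0.6,"linear": [0.004,0,0],"roll": 0}]'

```text
t: 7.62
tool_pos: [0.5126, -0.0513, 0.1545]
orientation: [1.222, 1.203, -1.229]
force: [-4.3, 1.0, 9.4]
opening: 0.0338
```

Call:
apply_moves --series '[{"jaw": 0.1,"linear": [0,0,0],"roll": 0},{"jaw": -0.3,"linear": [0,0,0],"roll": 0},{"jaw": -0.5,"linear": [0,0,0],"roll": 0},{"jaw": -0.5,"linear": [-0.05,0,0],"roll": 0},{"jaw": -0.5,"linear": [-0.15,0,0],"roll": 0},{"jaw": -0.5,"linear": [-0.25,0,0],"roll": 0},{"jaw": -0.5,"linear": [-0.35,0,0],"roll": 0},{"jaw": -0.5,"linear": [-0.45,0,0],"roll": 0},{"jaw": -0.5,"linear": [-0.55,0,0],"roll": 0},{"jaw": -0.5,"linear": [-0.55,0,0],"roll": 0}]'

```text
t: 8.88
tool_pos: [0.5154, -0.0516, 0.4908]
orientation: [1.226, 1.195, -1.222]
force: [0.1, -0.2, 0.5]
opening: 0.0699
```

```bash
python3 - <<'E'
from h import *
go([.1,-.4,.484],[0,-.8,.484])
cam('side','side3');cam('top','top3');s=load('side3');t=load('top3')
o=np.zeros((480,780,3),np.uint8)
o[:480,:420]=cv2.resize(s['pixels'][100:260,260:400],(420,480),interpolation=cv2.INTER_CUBIC)
o[:360,420:]=cv2.resize(t['pixels'][180:270,320:410],(360,360),interpolation=cv2.INTER_CUBIC)
cv2.imwrite('pics/c5.png',o)
E
```

```text
t 8.875 pos [ 0.515 -0.052  0.491] F [ 0.137 -0.212  0.54 ] open 0.06985723596472923 q [-0.198 -0.035  1.163 -0.001  2.009 -0.178]
axes x [ 0.004 -0.002 -1.   ] y [ 1.    -0.021  0.004] z [-0.021 -1.     0.001]
[0.1, -0.4, 0.484] -> [ 0.009 -0.68   0.595]
[0, -0.8, 0.484] -> [ 0.009 -0.833  1.265]
```

View pics/c5.png

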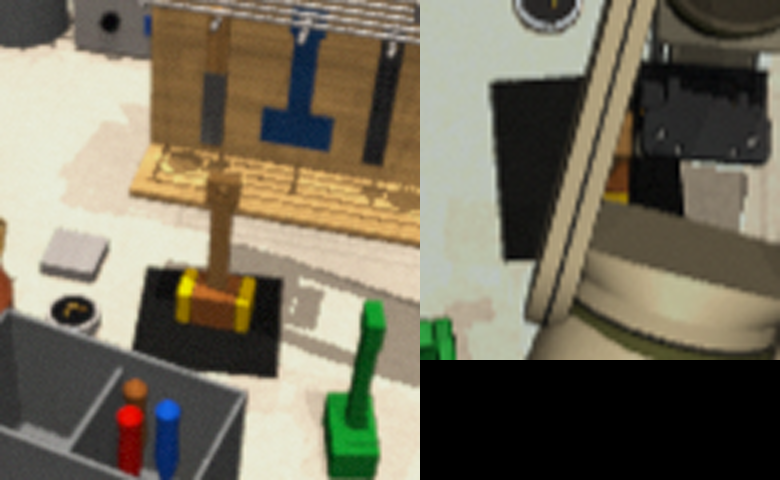

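Call:
apply_moves --series '[{"jaw": -0.5,"linear": [-0.03,-0.04,0.1],"roll": 0},{"jaw": -0.5,"linear": [-0.06,-0.08,0.2],"roll": 0},{"jaw": -0.5,"linear": [-0.09,-0.12,0.3],"roll": 0},{"jaw": -0.5,"linear": [-0.12,-0.16,0.4],"roll": 0},{"jaw": -0.5,"linear": [-0.15,-0.2,0.5],"roll": 0},{"jaw": -0.5,"linear": [-0.18,-0.24,0.6],"roll": 0},{"jaw": -0.5,"linear": [-0.18,-0.3,0.68],"roll": 0},{"jaw": -0.5,"linear": [-0.18,-0.38,0.74],"roll": 0},{"jaw": -0.5,"linear": [-0.18,-0.46,0.8],"roll": 0},{"jaw": -0.5,"linear": [-0.18,-0.54,0.85],"roll": 0},{"jaw": -0.5,"linear": [-0.18,-0.62,0.9],"roll": 0},{"jaw": -0.5,"linear": [-0.18,-0.7,0.95],"roll": 0},{"jaw": -0.5,"linear": [-0.18,-0.78,0.98],"roll": 0},{"jaw": -0.5,"linear": [-0.18,-0.84,1],"roll": 0},{"jaw": -0.5,"linear": [-0.18,-0.84,1],"roll": 0}]'

```text
t: 10.85
tool_pos: [-0.0044, -0.6422, 0.591]
orientation: [1.231, 1.205, -1.228]
force: [0.4, -1.1, -0.9]
opening: 0.0699
```

Call:
apply_moves --series '[{"jaw": -0.5,"linear": [0,0,0.1],"roll": 0},{"jaw": -0.5,"linear": [0,0,0.2],"roll": 0},{"jaw": -0.5,"linear": [0,0,0.3],"roll": 0},{"jaw": -0.5,"linear": [0,0,0.4],"roll": 0},{"jaw": -0.5,"linear": [0,0,0.5],"roll": 0},{"jaw": -0.5,"linear": [0,0,0.6],"roll": 0},{"jaw": -0.5,"linear": [0,0,0.7],"roll": 0},{"jaw": -0.5,"linear": [0,0,0.7],"roll": 0}]'

```text
t: 11.85
tool_pos: [-0.0106, -0.7825, 0.4607]
orientation: [1.192, 1.167, -1.252]
force: [0.0, -0.7, -0.7]
opening: 0.0699
```

```bash
python3 -c "
from h import *
go()"
```

```text
t 11.85 pos [-0.011 -0.783  0.461] F [ 0.037 -0.691 -0.673] open 0.06987810684829603 q [-1.649  0.892  0.024 -0.001  2.18  -1.625]
axes x [-0.005 -0.045 -0.999] y [ 1.    -0.025 -0.004] z [-0.025 -0.999  0.045]
```

Pushing past reach does tilt the tool slightly. Using wrist limit q5 at height should give more, so I'll push up and inward.

Call:
apply_moves --series '[{"jaw": -0.5,"linear": [-0.1,0,-0.03],"roll": 0},{"jaw": -0.5,"linear": [-0.2,0,-0.08],"roll": 0},{"jaw": -0.5,"linear": [-0.3,0,-0.15],"roll": 0},{"jaw": -0.5,"linear": [-0.4,0,-0.22],"roll": 0},{"jaw": -0.5,"linear": [-0.5,0,-0.3],"roll": 0},{"jaw": -0.5,"linear": [-0.6,0,-0.37],"roll": 0},{"jaw": -0.5,"linear": [-0.7,0,-0.45],"roll": 0},{"jaw": -0.5,"linear": [-0.8,0,-0.52],"roll": 0},{"jaw": -0.5,"linear": [-0.9,0,-0.6],"roll": 0},{"jaw": -0.5,"linear": [-1,0,-0.67],"roll": 0},{"jaw": -0.5,"linear": [-1,0,-0.75],"roll": 0},{"jaw": -0.5,"linear": [-1,0,-0.8],"roll": 0}]'

```text
t: 13.35
tool_pos: [0.0013, -0.3663, 0.8104]
orientation: [1.135, 1.122, -1.292]
force: [0.1, 0.0, 0.2]
opening: 0.0701
```

```bash
python3 -c "
from h import *
go()"
```

```text
t 13.35 pos [ 0.001 -0.366  0.81 ] F [0.086 0.009 0.158] open 0.07013717228743316 q [-1.707  0.272  0.023 -0.002  2.73  -1.683]
axes x [-0.017 -0.115 -0.993] y [ 1.    -0.026 -0.014] z [-0.025 -0.993  0.116]
```

Call:
apply_moves --series '[{"jaw": -0.5,"linear": [-0.1,0,-0.1],"roll": 0},{"jaw": -0.5,"linear": [-0.2,0,-0.2],"roll": 0},{"jaw": -0.5,"linear": [-0.3,0,-0.3],"roll": 0},{"jaw": -0.5,"linear": [-0.4,0,-0.4],"roll": 0},{"jaw": -0.5,"linear": [-0.5,0,-0.4],"roll": 0},{"jaw": -0.5,"linear": [-0.6,0,-0.4],"roll": 0},{"jaw": -0.5,"linear": [-0.7,0,-0.4],"roll": 0},{"jaw": -0.5,"linear": [-0.8,0,-0.4],"roll": 0}]'

```text
t: 14.35
tool_pos: [0.0214, -0.3169, 0.842]
orientation: [1.058, 1.065, -1.342]
force: [-0.0, 0.3, -0.0]
opening: 0.0698
```

```bash
python3 -c "
from h import *
go()"
```

```text
t 14.35 pos [ 0.021 -0.317  0.842] F [-0.017  0.278 -0.039] open 0.06980648383872746 q [-1.642  0.178  0.024 -0.049  2.731 -1.663]
axes x [-0.034 -0.205 -0.978] y [ 0.999 -0.029 -0.029] z [-0.022 -0.978  0.206]
```

Call:
apply_moves --series '[{"jaw": -0.5,"linear": [-1,0,-0.4],"roll": 0},{"jaw": -0.5,"linear": [-1,0,-0.4],"roll": 0},{"jaw": -0.5,"linear": [-1,0,-0.4],"roll": 0},{"jaw": -0.5,"linear": [-1,0,-0.4],"roll": 0}]'

```text
t: 14.85
tool_pos: [0.0427, -0.2657, 0.8666]
orientation: [0.987, 1.013, -1.388]
force: [-0.0, -0.3, -0.8]
opening: 0.0697
```

Call:
apply_moves --series '[{"jaw": -0.5,"linear": [-1,0,-0.4],"roll": 0},{"jaw": -0.5,"linear": [-1,0,-0.4],"roll": 0},{"jaw": -0.5,"linear": [-1,0,-0.4],"roll": 0},{"jaw": -0.5,"linear": [-1,0,-0.4],"roll": 0}]'

```text
t: 15.35
tool_pos: [0.077, -0.172, 0.8868]
orientation: [0.914, 0.959, -1.432]
force: [0.7, -0.2, 0.7]
opening: 0.0696
```

```bash
python3 -c "
from h import *
go()"
```

```text
t 15.35 pos [ 0.077 -0.172  0.887] F [ 0.678 -0.224  0.711] open 0.06961962204713101 q [-0.806  0.023  0.023 -0.865  2.731 -1.636]
axes x [-0.07  -0.366 -0.928] y [ 0.997 -0.039 -0.06 ] z [-0.015 -0.93   0.368]
```

Call:
apply_moves --series '[{"jaw": -0.5,"linear": [-0.9,0,0.5],"roll": 0},{"jaw": -0.5,"linear": [-0.9,0,0.5],"roll": 0},{"jaw": -0.5,"linear": [-0.9,0,0.5],"roll": 0},{"jaw": -0.5,"linear": [-0.9,0,0.5],"roll": 0}]'

```text
t: 15.85
tool_pos: [0.0546, -0.1819, 0.8911]
orientation: [0.904, 0.943, -1.429]
force: [0.5, 0.1, -0.6]
opening: 0.0698
```

```bash
python3 -c "
from h import *
go()"
```

```text
t 15.85 pos [ 0.055 -0.182  0.891] F [ 0.525  0.05  -0.598] open 0.06979327080838248 q [-1.089 -0.005  0.023 -0.617  2.731 -1.678]
axes x [-0.062 -0.381 -0.923] y [ 0.998 -0.036 -0.052] z [-0.013 -0.924  0.382]
```

Call:
apply_moves --series '[{"jaw": -0.5,"linear": [0.04,-0.05,0.08],"roll": 0},{"jaw": -0.5,"linear": [0.06,-0.08,0.2],"roll": 0},{"jaw": -0.5,"linear": [0.08,-0.1,0.3],"roll": 0},{"jaw": -0.5,"linear": [0.1,-0.1,0.4],"roll": 0},{"jaw": -0.5,"linear": [0.1,-0.1,0.5],"roll": 0},{"jaw": -0.5,"linear": [0.1,-0.1,0.6],"roll": 0},{"jaw": -0.5,"linear": [0.1,-0.1,0.7],"roll": 0},{"jaw": -0.5,"linear": [0.1,-0.1,0.8],"roll": 0},{"jaw": -0.5,"linear": [0.1,-0.1,1],"roll": 0},{"jaw": -0.5,"linear": [0.1,-0.1,1],"roll": 0}]'

```text
t: 17.1
tool_pos: [-0.0249, -0.2601, 0.8764]
orientation: [0.96, 0.975, -1.388]
force: [0.2, 0.8, -0.2]
opening: 0.0696
```

Call:
apply_moves --series '[{"jaw": -0.5,"linear": [-0.4,0,1],"roll": 0},{"jaw": -0.5,"linear": [-0.4,0,1],"roll": 0},{"jaw": -0.5,"linear": [-0.4,0,1],"roll": 0},{"jaw": -0.5,"linear": [-0.4,0,1],"roll": 0}]'

```text
t: 17.6
tool_pos: [-0.0263, -0.2772, 0.8677]
orientation: [0.989, 0.99, -1.364]
force: [0.6, -0.3, -0.0]
opening: 0.0694
```

```bash
python3 -c "
from h import *
go()"
```

```text
t 17.6 pos [-0.026 -0.277  0.868] F [ 0.614 -0.302 -0.033] open 0.06944830527341976 q [-1.99   0.092  0.023  0.253  2.731 -1.724]
axes x [-0.022 -0.295 -0.955] y [ 1.    -0.022 -0.017] z [-0.016 -0.955  0.295]
```

Call:
apply_moves --series '[{"jaw": -0.5,"linear": [0.1,0,0.06],"roll": 0},{"jaw": -0.5,"linear": [0.18,0,0.12],"roll": 0},{"jaw": -0.5,"linear": [0.26,0,0.18],"roll": 0},{"jaw": -0.5,"linear": [0.34,0,0.24],"roll": 0},{"jaw": -0.5,"linear": [0.42,0,0.3],"roll": 0},{"jaw": -0.5,"linear": [0.5,0,0.36],"roll": 0},{"jaw": -0.5,"linear": [0.58,0,0.42],"roll": 0},{"jaw": -0.5,"linear": [0.65,0,0.47],"roll": 0},{"jaw": -0.5,"linear": [0.7,0,0.51],"roll": 0}]'

```text
t: 18.73
tool_pos: [-0.0405, -0.6948, 0.5539]
orientation: [0.991, 0.992, -1.363]
force: [-0.2, 0.4, -0.4]
opening: 0.0696
```

Call:
apply_moves --series '[{"jaw": -0.5,"linear": [0,0,1],"roll": 0},{"jaw": -0.5,"linear": [0,0,1],"roll": 0},{"jaw": -0.5,"linear": [0,0,1],"roll": 0},{"jaw": -0.5,"linear": [0,0,1],"roll": 0}]'

```text
t: 19.23
tool_pos: [-0.042, -0.8247, 0.5663]
orientation: [0.96, 0.962, -1.379]
force: [-0.2, 2.6, 3.4]
opening: 0.0698
```

Call:
apply_moves --series '[{"jaw": -0.5,"linear": [0,0,1],"roll": 0},{"jaw": -0.5,"linear": [0,0,1],"roll": 0},{"jaw": -0.5,"linear": [0,0,1],"roll": 0},{"jaw": -0.5,"linear": [0,0,1],"roll": 0}]'

```text
t: 19.73
tool_pos: [-0.0391, -0.8853, 0.5253]
orientation: [0.914, 0.919, -1.401]
force: [0.1, 0.3, -0.1]
opening: 0.0698
```

```bash
python3 -c "
from h import *
go()"
```

```text
t 19.725 pos [-0.039 -0.885  0.525] F [ 0.107  0.297 -0.071] open 0.0698363716982974 q [-1.68   0.845  0.023  0.017  1.876 -1.652]
axes x [-0.026 -0.386 -0.922] y [ 1.    -0.023 -0.019] z [-0.014 -0.922  0.386]
```

Call:
apply_moves --series '[{"jaw": -0.5,"linear": [-0.4,0,1],"roll": 0},{"jaw": -0.5,"linear": [-0.4,0,1],"roll": 0},{"jaw": -0.5,"linear": [-0.4,0,1],"roll": 0},{"jaw": -0.5,"linear": [-0.4,0,1],"roll": 0}]'

```text
t: 20.23
tool_pos: [-0.0343, -0.8882, 0.5599]
orientation: [0.864, 0.872, -1.423]
force: [0.9, 1.1, 0.4]
opening: 0.0701
```

Call:
apply_moves --series '[{"jaw": -0.5,"linear": [-0.4,0,1],"roll": 0},{"jaw": -0.5,"linear": [-0.4,0,1],"roll": 0}]'

```text
t: 20.48
tool_pos: [-0.0321, -0.8947, 0.5875]
orientation: [0.816, 0.826, -1.443]
force: [0.1, 0.1, 0.7]
opening: 0.0699
```

Call:
apply_moves --series '[{"jaw": -0.5,"linear": [-0.2,0,1],"roll": 0},{"jaw": -0.5,"linear": [-0.2,0,1],"roll": 0},{"jaw": -0.5,"linear": [-0.2,0,1],"roll": 0},{"jaw": -0.5,"linear": [-0.2,0,1],"roll": 0},{"jaw": -0.5,"linear": [-0.2,0,1],"roll": 0},{"jaw": -0.5,"linear": [-0.2,0,1],"roll": 0}]'

```text
t: 21.22
tool_pos: [-0.0282, -0.9112, 0.604]
orientation: [0.767, 0.78, -1.462]
force: [0.3, 0.5, -0.5]
opening: 0.0696
```

```bash
python3 -c "
from h import *
go()
for r in ([.96,.962,-1.379],[.914,.919,-1.401]): print(R.from_rotvec(r).as_matrix()[:,0])"
```

```text
t 21.225 pos [-0.028 -0.911  0.604] F [ 0.349  0.453 -0.465] open 0.0695851092404694 q [-1.667  0.782  0.023  0.022  1.753 -1.639]
axes x [-0.031 -0.55  -0.834] y [ 0.999 -0.024 -0.022] z [-0.008 -0.835  0.551]
[-0.024 -0.331 -0.943]
[-0.026 -0.386 -0.922]
```

Call:
apply_moves --series '[{"jaw": -0.5,"linear": [-0.2,0,1],"roll": 0}]'

```text
t: 21.35
tool_pos: [-0.0277, -0.9218, 0.6173]
orientation: [0.732, 0.746, -1.475]
force: [0.5, -0.4, -0.3]
opening: 0.0697
```

Call:
apply_moves --series '[{"jaw": -0.5,"linear": [-0.2,0,1],"roll": 0}]'

```text
t: 21.48
tool_pos: [-0.0269, -0.9305, 0.6344]
orientation: [0.695, 0.71, -1.488]
force: [0.7, -0.1, -0.0]
opening: 0.0697
```

Call:
apply_moves --series '[{"jaw": -0.5,"linear": [-0.1,0,1],"roll": 0},{"jaw": -0.5,"linear": [-0.1,0,1],"roll": 0}]'

```text
t: 21.72
tool_pos: [-0.0257, -0.943, 0.6548]
orientation: [0.647, 0.664, -1.503]
force: [-0.2, -0.1, 0.3]
opening: 0.0699
```

Call:
apply_moves --series '[{"jaw": -0.5,"linear": [-0.1,0,1],"roll": 0},{"jaw": -0.5,"linear": [-0.1,0,1],"roll": 0}]'

```text
t: 21.98
tool_pos: [-0.0244, -0.9517, 0.6779]
orientation: [0.601, 0.62, -1.517]
force: [0.4, -0.0, 0.1]
opening: 0.0699
```

Call:
apply_moves --series '[{"jaw": -0.5,"linear": [0,0,1],"roll": 0},{"jaw": -0.5,"linear": [0,0,1],"roll": 0}]'

```text
t: 22.22
tool_pos: [-0.0234, -0.9637, 0.6974]
orientation: [0.554, 0.575, -1.53]
force: [0.2, 0.6, 0.2]
opening: 0.0695
```

Call:
apply_moves --series '[{"jaw": -0.5,"linear": [0,0,1],"roll": 0},{"jaw": -0.5,"linear": [0,0,1],"roll": 0}]'

```text
t: 22.48
tool_pos: [-0.0224, -0.9712, 0.7206]
orientation: [0.509, 0.532, -1.541]
force: [-1.0, -0.0, 0.3]
opening: 0.0695
```

```bash
python3 -c "
from h import *
go()
M=R.from_rotvec(read_state()['orientation']).as_matrix();print(np.degrees(np.arccos(-M[2,0])))"
```

```text
t 22.475 pos [-0.022 -0.971  0.721] F [-1.04  -0.048  0.336] open 0.06951142241312872 q [-1.66   0.733  0.023  0.035  1.476 -1.632]
axes x [-0.035 -0.788 -0.614] y [ 0.999 -0.026 -0.024] z [ 0.003 -0.615  0.789]
52.10648566733172
```

```bash
python3 - <<'E'
from h import *
go([.25,-.75,.62],[.5,-.5,.55])
s=load('side3')
def ony(c,uv,y): o,d=ray(c,uv); return o+d*(y-o[1])/d[1]
print('proj eye',proj(s,[.5126,-.0515+.008,.178]),'seen',((222+.5)/3-.5+260,(183+.5)/3-.5+100))
hsv=cv2.cvtColor(s['pixels'],cv2.COLOR_BGR2HSV)
# handle edges along rows: print hue/val profile at few rows
for r in(170,178,186):
    row=s['pixels'][r,322:346].astype(int); print(r,(row[:,2]-row[:,0]).tolist())
for z in(.165,.145,.12,.09):
    print(z,proj(s,[[.5126-.011,-.0435,z],[.5126+.011,-.0435,z]]).ravel())
# yellow ends centroid on plane z=.047
m=cv2.inRange(hsv,(22,150,120),(35,255,255)); m[:185]=0;m[215:]=0;m[:,:310]=0;m[:,350:]=0
n,l,st,ce=cv2.connectedComponentsWithStats(m); print(st[1:],ce[1:])
print('head corners',proj(s,[[.5126+a,-.0515+b,.047] for a in(-.04,.04) for b in(-.023,.023)]))
E
```

```text
t 22.475 pos [-0.022 -0.971  0.721] F [-1.04  -0.048  0.336] open 0.06951142241312872 q [-1.66   0.733  0.023  0.035  1.476 -1.632]
axes x [-0.035 -0.788 -0.614] y [ 0.999 -0.026 -0.024] z [ 0.003 -0.615  0.789]
[0.25, -0.75, 0.62] -> [-0.204  0.448 -0.358]
[0.5, -0.5, 0.55] -> [-0.475  0.856 -0.705]
proj eye [[333.236 162.417]] seen (333.6666666666667, 160.66666666666666)
170 [44, 42, 42, 39, 43, 45, 44, 46, 55, 65, 67, 62, 63, 64, 62, 55, 67, 70, 78, 86, 94, 98, 99, 102]
178 [22, 21, 23, 25, 22, 23, 29, 38, 53, 64, 64, 63, 60, 65, 55, 46, 40, 41, 40, 44, 44, 41, 40, 43]
186 [26, 23, 23, 21, 25, 28, 36, 45, 61, 62, 67, 62, 63, 58, 40, 36, 32, 33, 31, 33, 32, 31, 33, 31]
0.165 [336.535 166.356 329.514 165.227]
0.145 [336.165 171.445 329.228 170.314]
0.12 [335.716 177.639 328.881 176.506]
0.09 [335.194 184.837 328.477 183.704]
[[319 189   7  18  72]
 [339 192   6  18  71]] [[321.528 197.083]
 [341.042 200.141]]
head corners [[344.835 190.124]
 [342.346 199.278]
 [321.403 186.133]
 [318.313 195.087]]
```

```bash
python3 - <<'E'
from h import *
s=load('side3')
for c in(327,331,335): print(c,s['pixels'][184:216,c].tolist()[0::1] if 0 else [(184+i,int(p[2])-int(p[0]),int(p[2])) for i,p in enumerate(s['pixels'][184:216,c])])
for y in(-.0515,-.049): print(y,proj(s,[[.5126,y+.023,.003],[.5126,y+.023,.047],[.5126,y+.008,.193],[.5126,y-.008,.193]]))
print([ (155+i,int(p[2])-int(p[0]),int(p[2])) for i,p in enumerate(s['pixels'][152:172,333])])
E
```

```text
327 [(184, 28, 231), (185, 26, 233), (186, 28, 233), (187, 26, 230), (188, 31, 197), (189, 41, 140), (190, 51, 105), (191, 69, 90), (192, 74, 92), (193, 83, 105), (194, 96, 124), (195, 132, 166), (196, 147, 192), (197, 150, 192), (198, 145, 185), (199, 107, 139), (200, 73, 97), (201, 69, 86), (202, 65, 89), (203, 66, 86), (204, 71, 87), (205, 71, 87), (206, 68, 87), (207, 68, 90), (208, 40, 62), (209, 4, 28), (210, 4, 31), (211, 2, 31), (212, 3, 29), (213, 1, 30), (214, 2, 29), (215, 3, 32)]
331 [(184, 63, 102), (185, 63, 100), (186, 62, 102), (187, 64, 101), (188, 63, 99), (189, 67, 98), (190, 65, 99), (191, 65, 101), (192, 65, 96), (193, 63, 100), (194, 61, 96), (195, 71, 101), (196, 106, 137), (197, 139, 179), (198, 146, 189), (199, 133, 168), (200, 96, 123), (201, 71, 91), (202, 69, 87), (203, 68, 89), (204, 74, 85), (205, 70, 87), (206, 68, 88), (207, 67, 85), (208, 56, 77), (209, 31, 48), (210, 7, 31), (211, 2, 28), (212, 1, 28), (213, 2, 24), (214, 5, 32), (215, 3, 33)]
335 [(184, 61, 97), (185, 58, 100), (186, 58, 100), (187, 55, 103), (188, 58, 107), (189, 58, 107), (190, 57
[... 175 characters left out ...]
75, 96), (202, 68, 91), (203, 67, 93), (204, 74, 89), (205, 68, 87), (206, 70, 90), (207, 71, 86), (208, 67, 87), (209, 48, 68), (210, 18, 44), (211, 6, 31), (212, 3, 26), (213, 7, 30), (214, 4, 30), (215, 6, 31)]
-0.0515 [[329.665 206.83 ]
 [330.268 197.172]
 [333.491 158.459]
 [334.525 155.39 ]]
-0.049 [[329.512 207.338]
 [330.111 197.678]
 [333.327 158.944]
 [334.365 155.865]]
[(155, 69, 121), (156, 70, 118), (157, 65, 114), (158, 66, 119), (159, 76, 129), (160, 89, 145), (161, 93, 150), (162, 97, 149), (163, 86, 132), (164, 72, 116), (165, 77, 126), (166, 74, 116), (167, 65, 100), (168, 69, 110), (169, 71, 108), (170, 66, 103), (171, 62, 95), (172, 62, 102), (173, 62, 98), (174, 65, 97)]
```

Call:
apply_moves --series '[{"jaw": -0.5,"linear": [-0.04,0.09,-0.07],"roll": 0.05},{"jaw": -0.5,"linear": [-0.08,0.18,-0.14],"roll": 0.05},{"jaw": -0.5,"linear": [-0.12,0.27,-0.21],"roll": 0.05},{"jaw": -0.5,"linear": [-0.16,0.36,-0.28],"roll": 0.05},{"jaw": -0.5,"linear": [-0.2,0.45,-0.36],"roll": 0.05},{"jaw": -0.5,"linear": [-0.26,0.53,-0.43],"roll": 0.05},{"jaw": -0.5,"linear": [-0.31,0.61,-0.5],"roll": 0.05},{"jaw": -0.5,"linear": [-0.36,0.69,-0.56],"roll": 0.05},{"jaw": -0.5,"linear": [-0.42,0.77,-0.63],"roll": 0.05},{"jaw": -0.5,"linear": [-0.475,0.856,-0.705],"roll": 0.05},{"jaw": -0.5,"linear": [-0.475,0.856,-0.705],"roll": 0.05},{"jaw": -0.5,"linear": [-0.475,0.856,-0.705],"roll": 0.05}]'

```text
t: 23.98
tool_pos: [0.4824, -0.5158, 0.5549]
orientation: [0.53, 0.512, -1.55]
force: [1.3, -0.2, 0.3]
opening: 0.0699
```

```bash
python3 - <<'E'
from h import *
go([.516,-.25,.45],[.516,.06,.35],[.516,.03,.14])
E
```

```text
t 23.975 pos [ 0.482 -0.516  0.555] F [ 1.294 -0.227  0.327] open 0.0698565172392799 q [-0.509 -0.023  1.303 -0.797  1.408 -0.523]
axes x [-0.036 -0.788 -0.614] y [ 0.999 -0.043 -0.003] z [-0.024 -0.614  0.789]
[0.516, -0.25, 0.45] -> [-0.244  0.037 -0.411]
[0.516, 0.06, 0.35] -> [-0.549  0.016 -0.86 ]
[0.516, 0.03, 0.14] -> [-0.294  0.019 -1.105]
```

Call:
apply_moves --series '[{"jaw": -0.5,"linear": [-0.05,0.01,-0.08],"roll": 0},{"jaw": -0.5,"linear": [-0.1,0.02,-0.165],"roll": 0},{"jaw": -0.5,"linear": [-0.15,0.03,-0.25],"roll": 0},{"jaw": -0.5,"linear": [-0.2,0.035,-0.33],"roll": 0},{"jaw": -0.5,"linear": [-0.244,0.037,-0.411],"roll": 0},{"jaw": -0.5,"linear": [-0.3,0.034,-0.49],"roll": 0},{"jaw": -0.5,"linear": [-0.36,0.03,-0.575],"roll": 0},{"jaw": -0.5,"linear": [-0.41,0.025,-0.655],"roll": 0},{"jaw": -0.5,"linear": [-0.46,0.02,-0.73],"roll": 0},{"jaw": -0.5,"linear": [-0.51,0.018,-0.8],"roll": 0},{"jaw": -0.5,"linear": [-0.549,0.016,-0.86],"roll": 0},{"jaw": -0.5,"linear": [-0.549,0.016,-0.86],"roll": 0}]'

```text
t: 25.48
tool_pos: [0.5156, 0.0625, 0.3484]
orientation: [0.525, 0.514, -1.549]
force: [-0.1, 0.4, -0.4]
opening: 0.0698
```

```bash
python3 - <<'E'
from h import *
go([.516,.037,.14],[.512,-.061,.0665])
E
```

```text
t 25.475 pos [0.516 0.062 0.348] F [-0.094  0.376 -0.366] open 0.06980497780178188 q [ 0.518  0.246  1.388 -0.808  1.963  0.411]
axes x [-0.036 -0.789 -0.613] y [ 0.999 -0.041 -0.007] z [-0.02  -0.613  0.79 ]
[0.516, 0.037, 0.14] -> [ 0.246  0.005 -0.248]
[0.512, -0.061, 0.0665] -> [ 0.451  0.006 -0.245]
```

Call:
apply_moves --series '[{"jaw": -0.5,"linear": [0.07,0.001,-0.07],"roll": 0},{"jaw": -0.5,"linear": [0.14,0.003,-0.14],"roll": 0},{"jaw": -0.5,"linear": [0.2,0.005,-0.2],"roll": 0},{"jaw": -0.5,"linear": [0.246,0.006,-0.247],"roll": 0},{"jaw": -0.5,"linear": [0.28,0.006,-0.246],"roll": 0},{"jaw": -0.5,"linear": [0.28,0.006,-0.246],"roll": 0}]'

```text
t: 26.22
tool_pos: [0.5157, 0.0184, 0.1295]
orientation: [0.525, 0.513, -1.551]
force: [0.4, 0.6, 1.1]
opening: 0.0698
```

```bash
python3 - <<'E'
from h import *
go([.512,-.061,.0665])
cam('side','side4');cam('top','top4');s=load('side4');t=load('top4')
o=np.zeros((480,800,3),np.uint8)
o[:480,:420]=cv2.resize(s['pixels'][100:260,260:400],(420,480),interpolation=cv2.INTER_CUBIC)
o[:380,420:]=cv2.resize(t['pixels'][160:255,310:405],(380,380),interpolation=cv2.INTER_CUBIC)
cv2.imwrite('pics/c6.png',o)
E
```

```text
t 26.225 pos [0.516 0.018 0.13 ] F [0.431 0.559 1.106] open 0.0697588068022454 q [ 0.455  0.402  1.621 -0.768  1.646  0.651]
axes x [-0.038 -0.79  -0.612] y [ 0.999 -0.043 -0.007] z [-0.02  -0.612  0.791]
[0.512, -0.061, 0.0665] -> [ 0.169  0.    -0.002]
```

View pics/c6.png

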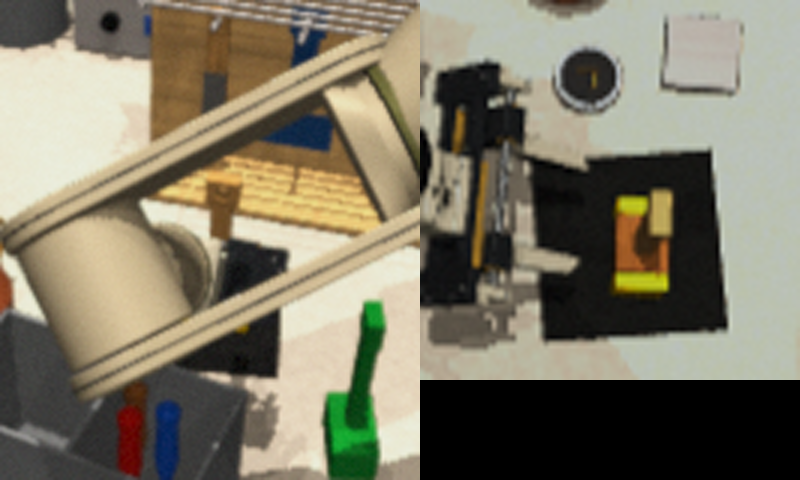

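The top view is clear: the mallet stands at crop (661,213) with yellow ends at (632,202) and (641,283), and the jaws are square to it. Next I'll check wrist clearance over the files and the exact mallet position.

```bash
python3 - <<'E'
from h import *
t=load('top4');s=load('side4')
P=lambda u,v:((u-420+.5)/4-.5+310,(v+.5)/4-.5+160)
print('handle top',onz(t,P(661,213),.193),'yel',onz(t,P(632,202),.047),onz(t,P(641,283),.047))
hsv=cv2.cvtColor(t['pixels'],cv2.COLOR_BGR2HSV)
m=cv2.inRange(hsv,(20,150,100),(35,255,255)); m[:205]=0;m[235:]=0;m[:,:355]=0;m[:,380:]=0
n,l,st,ce=cv2.connectedComponentsWithStats(m); print(st[1:],[onz(t,c,.047) for c in ce[1:]])
A=[];b=[]
for q2,q3,q5,r,z in[(.892,.024,2.18,.783,.461),(.272,.023,2.73,.366,.81),(.733,.023,1.476,.9715,.7206),(.845,.023,1.876,.8862,.5253),(.782,.023,1.753,.9116,.604)]:
    S=q2+q3+q5; r=np.sqrt(r*r-.0025*0-.03**2)
    A+=[[1,0,np.sin(q2),np.cos(q2),np.sin(S)],[0,1,np.cos(q2),-np.sin(q2),np.cos(S)]]; b+=[r,z]
x,res,rk,sv=np.linalg.lstsq(np.array(A),np.array(b),rcond=None); print('a,h,L,Lo,Lt',x,res)
M=R.from_rotvec(read_state()['orientation']).as_matrix(); w=read_state()['tool_pos']-x[4]*M[:,0]; print('wrist',w,'final',np.array([.512,-.061,.0665])-x[4]*M[:,0])
E
```

```text
handle top [ 0.509 -0.043  0.193] yel [ 0.544 -0.032  0.047] [ 0.475 -0.043  0.047]
[[359 209   9   5  37]
 [367 214   1   1   1]
 [359 228  13   5  65]] [array([ 0.541, -0.033,  0.047]), array([ 0.532, -0.048,  0.047]), array([ 0.476, -0.043,  0.047])]
a,h,L,Lo,Lt [0.002 0.318 0.921 0.075 0.377] [0.]
wrist [0.53  0.318 0.363] final [0.525 0.237 0.298]
```

```bash
python3 - <<'E'
from h import *
s=load('side4');t=load('top4')
def ony(c,uv,y): o,d=ray(c,uv); return o+d*(y-o[1])/d[1]
for y in(.26,.3,.34): print(y,ony(s,(291.5,231.5),y),ony(s,(287,229),y))
print('wrist px',proj(s,[[.53,.318,.363],[.507,.253,.197]]),proj(t,[[.53,.318,.363],[.507,.253,.197]]))
o=np.hstack([cv2.resize(s['pixels'][140:270,220:360],(390,362)),cv2.resize(t['pixels'][120:270,230:380],(400,362+38))[:362]])
cv2.imwrite('pics/c7.png',o); go([.5115,-.056,.0665],[.5115,-.056,.08])
E
```

```text
0.26 [0.557 0.26  0.18 ] [0.569 0.26  0.186]
0.3 [0.545 0.3   0.226] [0.555 0.3   0.232]
0.34 [0.532 0.34  0.273] [0.542 0.34  0.278]
wrist px [[294.257 194.023]
 [311.924 228.432]] [[245.995 186.922]
 [274.178 207.635]]
t 26.325 pos [0.517 0.02  0.131] F [-0.15   0.569  0.121] open 0.06977555997648459 q [ 0.457  0.401  1.618 -0.767  1.647  0.651]
axes x [-0.035 -0.789 -0.614] y [ 0.999 -0.042 -0.004] z [-0.023 -0.614  0.789]
[0.5115, -0.056, 0.0665] -> [ 0.166 -0.003 -0.007]
[0.5115, -0.056, 0.08] -> [ 0.152 -0.004  0.011]
```

View pics/c7.png

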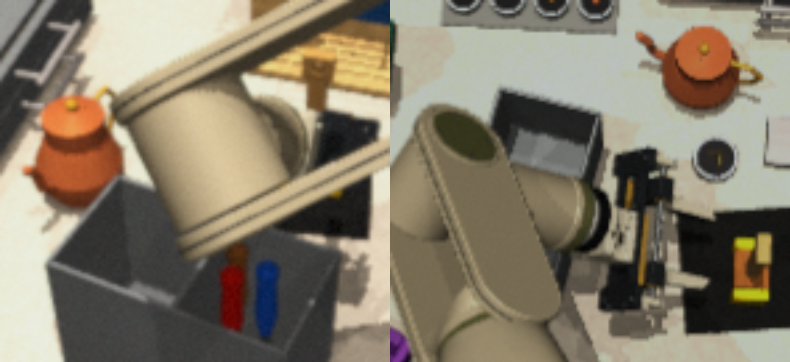

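The wrist housing passes low over the files, so I'll grip about 92 mm up the handle. That still clears the shelf at the rack.

Call:
apply_moves --series '[{"jaw": -0.5,"linear": [0.03,-0.004,0.016],"roll": 0},{"jaw": -0.5,"linear": [0.07,-0.004,0.016],"roll": 0},{"jaw": -0.5,"linear": [0.11,-0.004,0.016],"roll": 0},{"jaw": -0.5,"linear": [0.135,-0.004,0.016],"roll": 0},{"jaw": -0.5,"linear": [0.148,-0.004,0.016],"roll": 0},{"jaw": -0.5,"linear": [0.148,-0.004,0.016],"roll": 0}]'

```text
t: 27.08
tool_pos: [0.5115, -0.0558, 0.0844]
orientation: [0.529, 0.512, -1.549]
force: [0.9, 0.9, 0.8]
opening: 0.07
```

Call:
apply_moves --series '[{"jaw": 0.8,"linear": [0,0,0],"roll": 0},{"jaw": 0.8,"linear": [0,0,0],"roll": 0},{"jaw": 0.8,"linear": [0,0,0],"roll": 0},{"jaw": 0.8,"linear": [0,0,0],"roll": 0},{"jaw": 0.8,"linear": [0,0,0],"roll": 0}]' --force 40

```text
t: 27.7
tool_pos: [0.5114, -0.0557, 0.0844]
orientation: [0.529, 0.512, -1.549]
force: [-2.6, 1.4, 1.4]
opening: 0.0241
```

```bash
python3 - <<'E'
from h import *
go()
p=read_state()['tool_pos']; go([p[0],p[1],p[2]+.06],[.468,-.12,p[2]+.06])
E
```

```text
t 27.7 pos [ 0.511 -0.056  0.084] F [-2.618  1.384  1.424] open 0.02413976242423369 q [ 0.343  0.383  1.744 -0.822  1.5    0.658]
axes x [-0.035 -0.789 -0.614] y [ 0.999 -0.042 -0.003] z [-0.023 -0.614  0.789]
t 27.7 pos [ 0.511 -0.056  0.084] F [-2.618  1.384  1.424] open 0.02413976242423369 q [ 0.343  0.383  1.744 -0.822  1.5    0.658]
axes x [-0.035 -0.789 -0.614] y [ 0.999 -0.042 -0.003] z [-0.023 -0.614  0.789]
[np.float64(0.5114377358640347), np.float64(-0.05571894550788092), np.float64(0.14439490237676583)] -> [-0.061 -0.     0.079]
[0.468, -0.12, np.float64(0.14439490237676583)] -> [ 0.026 -0.068  0.146]
```

Call:
apply_moves --series '[{"jaw": 1,"linear": [0,0,0],"roll": 0},{"jaw": 1,"linear": [0,0,0],"roll": 0},{"jaw": 1,"linear": [0,0,0],"roll": 0}]' --force 60

```text
t: 28.08
tool_pos: [0.5114, -0.0557, 0.0844]
orientation: [0.529, 0.512, -1.549]
force: [-0.8, 0.8, 0.8]
opening: 0.0219
```

```bash
python3 - <<'E'
from h import *
go()
t=cam('top','top5')
o=cv2.resize(t['pixels'][180:255,335:405],(560,600),interpolation=cv2.INTER_CUBIC)
cv2.imwrite('pics/c8.png',o)
E
```

```text
t 28.075 pos [ 0.511 -0.056  0.084] F [-0.805  0.773  0.785] open 0.021900157650080222 q [ 0.343  0.383  1.744 -0.822  1.5    0.658]
axes x [-0.035 -0.788 -0.614] y [ 0.999 -0.042 -0.003] z [-0.023 -0.614  0.789]
```

View pics/c8.png

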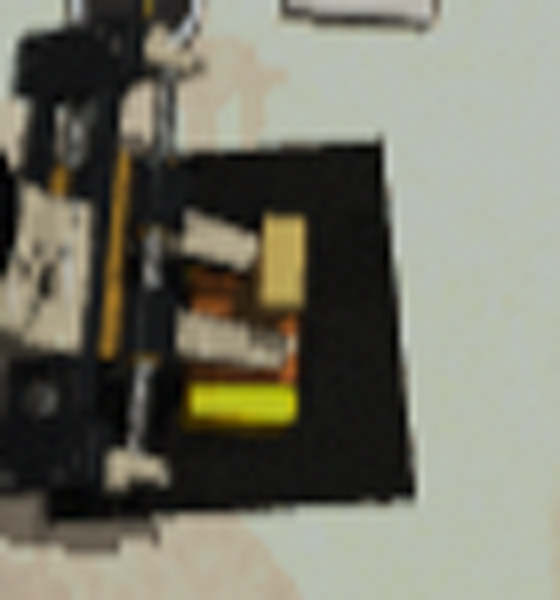

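Opening is now 21.9 mm, so the handle is square in the pads. I'll lift straight up, then move in front of the peg.

```bash
python3 - <<'E'
from h import *
go([.5114,-.0557,.1380],[.4685,-.12,.138],[.4685,-.208,.138])
E
```

```text
t 28.125 pos [ 0.511 -0.056  0.084] F [-0.058  0.656 -0.151] open 0.0212869765847715 q [ 0.343  0.383  1.744 -0.822  1.5    0.658]
axes x [-0.035 -0.789 -0.614] y [ 0.999 -0.042 -0.003] z [-0.023 -0.614  0.789]
[0.5114, -0.0557, 0.138] -> [-0.055 -0.     0.071]
[0.4685, -0.12, 0.138] -> [ 0.032 -0.067  0.138]
[0.4685, -0.208, 0.138] -> [ 0.148 -0.061  0.228]
```

Call:
apply_moves --series '[{"jaw": 1,"linear": [-0.015,0,0.02],"roll": 0},{"jaw": 1,"linear": [-0.035,0,0.045],"roll": 0},{"jaw": 1,"linear": [-0.055,0,0.071],"roll": 0},{"jaw": 1,"linear": [-0.03,-0.02,0.09],"roll": 0},{"jaw": 1,"linear": [0,-0.045,0.113],"roll": 0},{"jaw": 1,"linear": [0.032,-0.067,0.138],"roll": 0},{"jaw": 1,"linear": [0.07,-0.065,0.168],"roll": 0},{"jaw": 1,"linear": [0.11,-0.063,0.198],"roll": 0},{"jaw": 1,"linear": [0.135,-0.061,0.218],"roll": 0},{"jaw": 1,"linear": [0.148,-0.061,0.228],"roll": 0},{"jaw": 1,"linear": [0.148,-0.061,0.228],"roll": 0},{"jaw": 1,"linear": [0.148,-0.061,0.228],"roll": 0}]'

```text
t: 29.62
tool_pos: [0.4688, -0.2076, 0.1382]
orientation: [0.529, 0.512, -1.549]
force: [0.0, -0.2, -2.8]
opening: 0.0216
```

```bash
python3 - <<'E'
from h import *
go()
t=cam('top','top6');s=cam('side','side6');print(proj(s,[.469,-.19,.231]),proj(t,[.469,-.194,.246]))
o=np.zeros((600,800,3),np.uint8)
o[:600,:400]=cv2.resize(t['pixels'][190:265,415:465],(400,600),interpolation=cv2.INTER_CUBIC)
o[:400,400:]=cv2.resize(s['pixels'][80:180,310:410],(400,400),interpolation=cv2.INTER_CUBIC)
cv2.imwrite('pics/c9.png',o)
E
```

```text
t 29.625 pos [ 0.469 -0.208  0.138] F [ 0.038 -0.197 -2.814] open 0.021648278894740365 q [ 0.08   0.079  1.985 -0.927  1.365  0.463]
axes x [-0.035 -0.788 -0.614] y [ 0.999 -0.042 -0.003] z [-0.023 -0.614  0.789]
[[356.426 124.318]] [[421.753 226.108]]
```

View pics/c9.png

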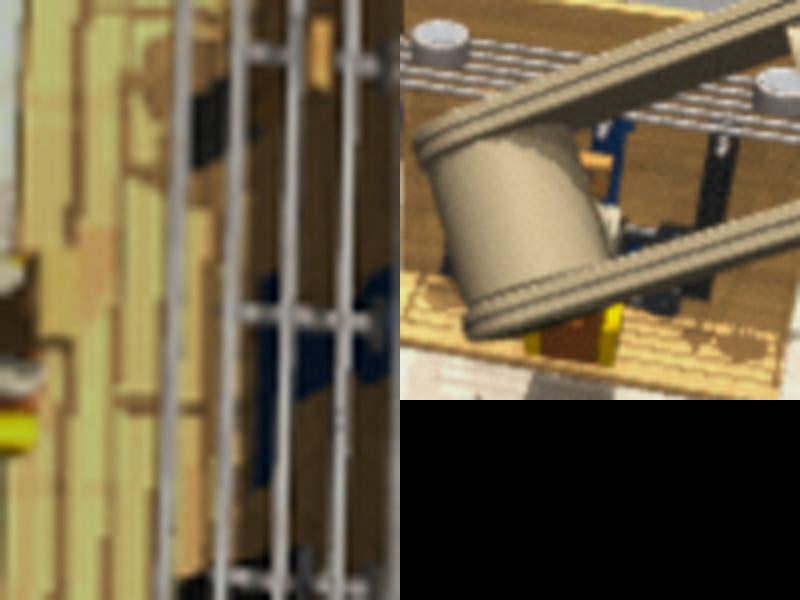

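The peg row in the top view (crop y≈313 to 320) and the handle top (crop (57,293)) agree with kinematics to within about 0.5 mm sideways. I'll insert in steps, checking force.

```bash
python3 - <<'E'
from h import *
go([.4686,-.2587,.1367],[.4684,-.2787,.1355],[.468,-.3007,.1338],[.468,-.3007,.1308])
E
```

```text
t 29.725 pos [ 0.469 -0.207  0.138] F [ 0.155  0.901 -4.303] open 0.021560226253248063 q [ 0.08   0.079  1.985 -0.927  1.365  0.462]
axes x [-0.035 -0.788 -0.614] y [ 0.999 -0.041 -0.003] z [-0.023 -0.614  0.789]
[0.4686, -0.2587, 0.1367] -> [0.069 0.003 0.051]
[0.4684, -0.2787, 0.1355] -> [0.096 0.004 0.07 ]
[0.468, -0.3007, 0.1338] -> [0.127 0.005 0.09 ]
[0.468, -0.3007, 0.1308] -> [0.13  0.005 0.086]
```

Call:
apply_moves --series '[{"jaw": 1,"linear": [0.03,0.001,0.022],"roll": 0},{"jaw": 1,"linear": [0.055,0.002,0.041],"roll": 0},{"jaw": 1,"linear": [0.069,0.003,0.051],"roll": 0},{"jaw": 1,"linear": [0.078,0.003,0.057],"roll": 0},{"jaw": 1,"linear": [0.087,0.004,0.063],"roll": 0}]'

```text
t: 30.35
tool_pos: [0.4687, -0.2719, 0.1357]
orientation: [0.529, 0.513, -1.548]
force: [0.4, -0.3, -3.9]
opening: 0.0218
```

Call:
apply_moves --series '[{"jaw": 1,"linear": [0,0,0],"roll": 0}]'

```text
t: 30.48
tool_pos: [0.4686, -0.2721, 0.1356]
orientation: [0.529, 0.513, -1.548]
force: [0.6, 0.8, -3.1]
opening: 0.0216
```

Call:
apply_moves --series '[{"jaw": 1,"linear": [0.01,0,0.007],"roll": 0},{"jaw": 1,"linear": [0.02,0,0.013],"roll": 0},{"jaw": 1,"linear": [0.03,0,0.02],"roll": 0},{"jaw": 1,"linear": [0.04,0,0.027],"roll": 0},{"jaw": 1,"linear": [0.04,0,0.027],"roll": 0}]'

```text
t: 31.1
tool_pos: [0.4671, -0.3015, 0.1336]
orientation: [0.529, 0.513, -1.549]
force: [-0.9, 0.3, -3.8]
opening: 0.0213
```

```bash
python3 - <<'E'
from h import *
go()
E
```

```text
t 31.1 pos [ 0.467 -0.302  0.134] F [-0.907  0.27  -3.849] open 0.021297793076395802 q [-0.115  0.062  2.013 -0.995  1.219  0.37 ]
axes x [-0.035 -0.788 -0.614] y [ 0.999 -0.042 -0.004] z [-0.023 -0.614  0.789]
```

Call:
apply_moves --series '[{"jaw": 1,"linear": [0.001,0,-0.0015],"roll": 0},{"jaw": 1,"linear": [0.002,0,-0.003],"roll": 0},{"jaw": 1,"linear": [0.003,0,-0.004],"roll": 0},{"jaw": 1,"linear": [0.003,0,-0.004],"roll": 0}]'

```text
t: 31.6
tool_pos: [0.4676, -0.3015, 0.1314]
orientation: [0.529, 0.511, -1.549]
force: [-1.0, -0.1, 2.3]
opening: 0.0218
```

The vertical force changed from −3.8 to +2.3 N after a 2.2 mm drop, so the mallet is resting on the peg. I'll release and back straight out horizontally.

Call:
apply_moves --series '[{"jaw": 0.4,"linear": [0,0,0],"roll": 0},{"jaw": 0.1,"linear": [0,0,0],"roll": 0},{"jaw": -0.1,"linear": [0,0,0],"roll": 0},{"jaw": -0.1,"linear": [0,0,0],"roll": 0},{"jaw": -0.1,"linear": [0,0,0],"roll": 0}]'

```text
t: 32.22
tool_pos: [0.4675, -0.3015, 0.1313]
orientation: [0.529, 0.511, -1.549]
force: [0.0, 0.2, 0.8]
opening: 0.051
```

Call:
apply_moves --series '[{"jaw": -0.1,"linear": [-0.015,0,-0.012],"roll": 0},{"jaw": -0.1,"linear": [-0.04,0,-0.031],"roll": 0},{"jaw": -0.1,"linear": [-0.08,0,-0.062],"roll": 0},{"jaw": -0.1,"linear": [-0.13,0,-0.101],"roll": 0},{"jaw": -0.1,"linear": [-0.18,0,-0.14],"roll": 0},{"jaw": -0.1,"linear": [-0.24,0,-0.16],"roll": 0},{"jaw": -0.1,"linear": [-0.32,0,-0.18],"roll": 0},{"jaw": -0.1,"linear": [-0.4,0,-0.2],"roll": 0},{"jaw": -0.1,"linear": [-0.4,0,-0.2],"roll": 0}]'

```text
t: 33.35
tool_pos: [0.4802, -0.0352, 0.1854]
orientation: [0.531, 0.511, -1.544]
force: [0.4, -0.3, 0.2]
opening: 0.051
```

```bash
python3 - <<'E'
from h import *
go([.5,.05,.6])
t=cam('top','top7');s=cam('side','side7')
d=cv2.absdiff(s['pixels'],load('side0')['pixels']).max(2)
print('side block/tins/pot diffs',d[165:215,230:300].mean(),'blue px on outline',0)
E
```

```text
t 33.35 pos [ 0.48  -0.035  0.185] F [ 0.434 -0.31   0.156] open 0.05102683188219451 q [ 0.398  0.175  1.779 -0.8    1.65   0.568]
axes x [-0.03  -0.788 -0.615] y [ 0.999 -0.038  0.   ] z [-0.024 -0.614  0.789]
[0.5, 0.05, 0.6] -> [-0.538  0.028  0.457]
side block/tins/pot diffs 5.586857142857143 blue px on outline 0
```

Call:
apply_moves --series '[{"jaw": -0.1,"linear": [-0.06,0.01,0.075],"roll": 0},{"jaw": -0.1,"linear": [-0.12,0.02,0.15],"roll": 0},{"jaw": -0.1,"linear": [-0.18,0.03,0.23],"roll": 0},{"jaw": -0.1,"linear": [-0.24,0.04,0.31],"roll": 0},{"jaw": -0.1,"linear": [-0.3,0.05,0.38],"roll": 0},{"jaw": -0.1,"linear": [-0.36,0.06,0.46],"roll": 0},{"jaw": -0.1,"linear": [-0.42,0.07,0.54],"roll": 0},{"jaw": -0.1,"linear": [-0.48,0.08,0.61],"roll": 0},{"jaw": -0.1,"linear": [-0.515,0.083,0.656],"roll": 0},{"jaw": -0.1,"linear": [-0.515,0.083,0.656],"roll": 0}]'

```text
t: 34.7
tool_pos: [0.5298, -0.039, 0.6859]
orientation: [0.533, 0.509, -1.548]
force: [0.0, 0.2, -0.1]
opening: 0.051
```

```bash
python3 - <<'E'
from h import *
go()
t=cam('top','top8');s=cam('side','side8')
def ony(c,uv,y): o,d=ray(c,uv); return o+d*(y-o[1])/d[1]
o=np.zeros((600,800,3),np.uint8)
o[:425,:480]=cv2.resize(s['pixels'][75:181,305:425],(480,425),interpolation=cv2.INTER_CUBIC)
o[:560,480:]=cv2.resize(t['pixels'][160:300,405:485],(320,560),interpolation=cv2.INTER_CUBIC)
cv2.imwrite('pics/c10.png',o)
s0=load('side0')['pixels'];t0=load('top0')['pixels']
for n,a,b,(x,y,w,h) in[('pot',s['pixels'],s0,(230,170,35,45)),('tin_a',s['pixels'],s0,(275,195,22,16)),('block',s['pixels'],s0,(272,176,25,16)),('emery',s['pixels'],s0,(325,105,14,50)),('drawpl',s['pixels'],s0,(380,112,14,50)),('green',s['pixels'],s0,(365,195,30,70)),('tin_b',s['pixels'],s0,(365,270,30,25))]:
    print(n,cv2.absdiff(a,b)[y:y+h,x:x+w].max(2).mean().round(1))
E
```

```text
t 34.7 pos [ 0.53  -0.039  0.686] F [ 0.001  0.162 -0.144] open 0.05101418664162566 q [ 0.36   0.268  0.738 -1.117  2.201 -0.273]
axes x [-0.033 -0.788 -0.614] y [ 0.999 -0.043  0.001] z [-0.027 -0.614  0.789]
pot 10.2
tin_a 17.2
block 23.1
emery 4.0
drawpl 3.8
green 34.6
tin_b 28.0
```

View pics/c10.png

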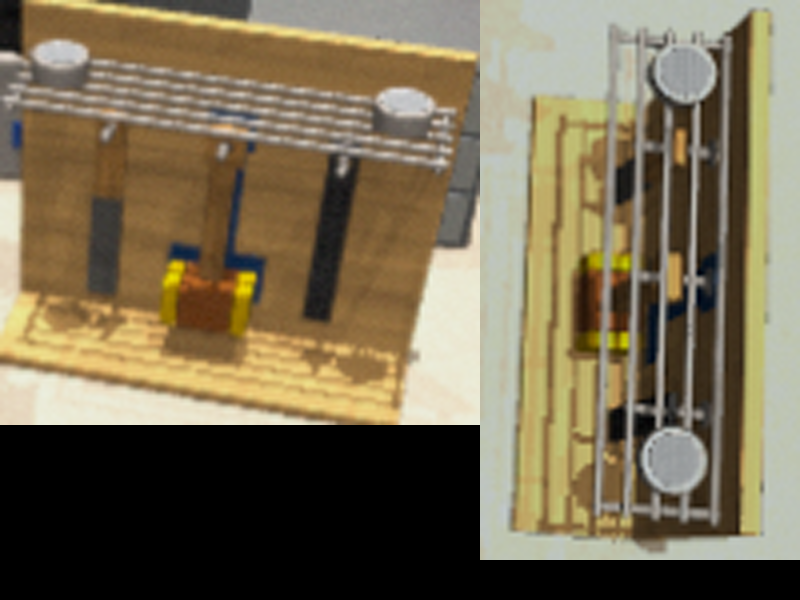

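The mallet hangs on the middle peg, with the peg end showing through the hole at crop (223,150) and the neighbours in place. I'll check verticality and the loose pieces numerically.

```bash
python3 - <<'E'
from h import *
t=load('top8');s=load('side8');t0=load('top0');s0=load('side0')
P=lambda u,v:((u-480+.5)/4-.5+405,(v+.5)/4-.5+160)
print('handle top',onz(t,P(674,276),.239),'head top ends',onz(t,P(607,261),.093),onz(t,P(607,338),.093))
for v in (t,t0):
    h=cv2.cvtColor(v['pixels'],cv2.COLOR_BGR2HSV)
    m=cv2.inRange(h,(45,120,60),(75,255,255)); m[:255]=0;m[280:]=0;m[:,:300]=0;m[:,335:]=0;mm=cv2.moments(m,True)
    print('green',mm['m00'],mm['m10']/max(mm['m00'],1),mm['m01']/max(mm['m00'],1))
# phase correlation shift per patch, where visible
for n,A,B,(x,y,w,h) in[('pot',t,t0,(320,125,56,40)),('tin_a',t,t0,(340,168,24,24)),('block',t,t0,(366,160,30,26)),('tin_b',t,t0,(268,260,26,24)),('pot_s',s,s0,(228,165,40,50)),('block_s',s,s0,(270,174,30,20)),('tinb_s',s,s0,(362,268,34,28)),('emery',s,s0,(322,103,20,55)),('drawpl',s,s0,(376,108,24,58))]:
    g=[cv2.cvtColor(c['pixels'],cv2.COLOR_BGR2GRAY)[y:y+h,x:x+w].astype(np.float32) for c in(A,B)]
    print(n,cv2.phaseCorrelate(g[1],g[0],cv2.createHanningWindow((w,h),cv2.CV_32F)),np.abs(g[0]-g[1]).mean().round(1))
E
```

```text
handle top [ 0.468 -0.29   0.239] head top ends [ 0.501 -0.274  0.093] [ 0.437 -0.275  0.093]
green 97.0 323.5773195876289 266.17525773195877
green 302.0 316.49006622516555 267.46026490066225
pot ((-0.7530034834932948, -1.1626578447681375), 0.27830703020095826) 84.0
tin_a ((6.549375430978081, 1.5220368753788733), 0.5215263482597139) 25.5
block ((-2.6646076369542477, 0.9032153030364807), 0.2502854570930387) 37.2
tin_b ((-7.154203112930777, -0.7156618573326181), 0.08044887692840011) 44.2
pot_s ((-0.00836727485586053, 0.06901728393960482), 0.9665095901489258) 3.1
block_s ((0.11177134958227164, 0.01281211870762533), 0.8691436640421549) 8.1
tinb_s ((0.16685375705424477, 0.3334705624970553), 0.85276177989112) 31.4
emery ((-0.06470381283600446, -0.12762383101653185), 0.9271897053718567) 2.3
drawpl ((0.01896472249891268, -0.0839918843844778), 0.9611218753788207) 2.4
```

```bash
python3 - <<'E'
from h import *
s=cam('side');s8=load('side8')
print('motion since',cv2.absdiff(s['pixels'],s8['pixels'])[100:170,330:380].max(2).mean())
print(close_job())
E
```

```text
motion since 3.3094285714285716
the job is handed in; nothing more can be done
None
```

The mallet is hanging on the empty middle peg, released and at rest, and I handed the job in at about 34.8 s of the 61 s allowed.

**What I did:**
- I lifted the mallet from the bin by its handle end and stood it on the mat.
- The moves only shift the tool and roll it about its own axis. To get a hand under the shelf, I pushed the arm past its reach in open air and tilted the tool to about 52°.
- I took the mallet again about 92 mm up its handle. Gripping lower would have brought the wrist too close to the files.
- I slid it onto the peg and lowered it until the peg carried it. The vertical force went from −3.8 to +2.3 N. Then I let go and backed straight out.

**Last checks:**
- **Position:** The hole sits about 33 mm in from the peg's tip, and the peg's end shows through it. Sideways it hangs within about 1 mm of straight, and it was not moving between the last two pictures.
- **Lean:** The head measured about 15 mm further forward than the handle end, roughly 4–6°. I put this down to the view (the head's front face also shows) and the peg's 5° rise, but I didn't confirm it.
- **Other pieces:** The teapot, bench block, emery stick and drawplate show no shift in the side view (0.13 pixel or less). The nearer tin showed 0.3 pixel with changed lighting, which I took as the arm's shadow. The other tin and the green mallet were not properly checked, because the arm hid or shaded them. The comparison from above was spoiled by the arm for the same reason.

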